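Drive the taper key of the mill crank tight

ROBOT

A 7-joint arm with a two-finger parallel gripper is mounted at the origin on the work surface; the furniture and walls round the work are solid. World frame = base frame: x ahead of the robot, y to its left, z up, the work surface at z = 0. Lengths are in m, angles in rad, forces in N, time in s.
With the tool pointing down it reaches from about 0.35 to 0.9 m from the base axis. Payload 7.2 kg.
Tool frame: the origin (TCP) lies at the very end of the fingers, on their centre line; the grasp point (between the pads) lies 19 mm behind it (r.tcp_to_grasp is the distance from the TCP to the grasp point, in m); z points along the fingers, y is the direction in which the jaws open and shut (so a half turn about z gives the same grasp; the last joint's range is limited). The gripper opens to 88 mm and grips with 3 to 60 N. Pads are 20 mm wide; open, the fingers measure 115 mm over their backs; the gripper's body (75 mm by 178 mm) begins 61 mm behind the grasp point.
Start: joints at [-0.068, 0.411, -0.013, 1.596, 0.006, 1.134, -0.082], TCP at [0.625, -0, 0.223] pointing down, gripper open.
Joint ranges: [-2.95, 2.95], [-0.29, 1.99], [-1.47, 1.44], [0.14, 2.54], [-1.03, 4.17], [0.13, 1.85], [-2.86, 2.86]. Speed limits (rad/s): [2.39, 2.39, 3.01, 3.01, 3.14, 3.14, 3.14].

INTERFACE

Orientations are given as a unit quaternion [w, x, y, z].
In Python, from bench import telemetry, capture, close_job, r gives the robot as it stands.
- The arm moves only by the shell command python3 -m crank 'ROWS'. ROWS is JSON, a list of rows, each an object of numbers: "tx", "ty", "tz": the shift along the tool's x, y, z in mm; "rx", "ry", "rz": the turn, a rotation vector about the tool's x, y, z in degrees; "jaw": the closure in counts, from 0 (fully open) to 255 (shut). A call has exactly 10 rows; each row shifts and turns the commanded pose from where the row before left it, along the tool's axes as they then stand; what a row does not reach is not made up. A row lasts 1/8 s, in which the tool goes at most 62.5 mm and 10.7 degrees, less where a joint would pass 70% of its speed; a pose out of reach is approached as far as the arm can. A call with a gripper value outside its range is refused whole. The fingers move at their own pace and stop on an object; the grip force is fixed at half the most. Time passes only in rows, so rows that do not move let the fingers close, or fill a call up. It gives the time, the measured TCP pose, the force and the opening at its end, in the units of the state.
- telemetry.get_obs(): the state, without advancing time (a new reading comes with each control period).
- capture(name): name is "scene" or "side" or "wrist"; returns a dict with "img" (480x640x3 uint8, blue, green, red), "range_z" (480x640 float32, m along the optical axis (not along the pixel's ray), 0 where there is no reading), "vertical_fov" (degrees; the focal length in pixels is half the picture's height over the tangent of half this angle, whatever the lens; pixels are square), "cx", "cy" (the principal point, pixels), "camera_from_world" (4x4, takes a point from world to camera coordinates). Camera axes: x right, y up, looking along -z (the intrinsics and any distortion apply to the point x, -y, -z); pixel columns grow to the right and rows downward; lengths in m; the calibration is good to about 2 mm. A picture is of the moment at which its call begins.
- close_job(): hands the job in, once; it reports no verdict.
The state is a dict: "t": time; "joint_pos": joint angles; "joint_vel": joint speeds; "joint_torque": joint torques, N m; "position": TCP position; "orientation": TCP orientation; "wrist_force": force on the tool from outside, world axes, zero at the start; "wrist_torque": the same for the moment, N m; "grip_width": opening from 0.0 (shut) to 1.0 (fully open).
Only numpy, scipy, OpenCV 4.12 (cv2) and the standard library are available. Lean on these libraries where they do the work, as an engineer would, in place of code of your own. Each camera call takes 0.05 s, during which the arm holds its last target.

TASK

The crank hub of the vegetable mill is loose on its upright shaft. Take the brass key out of its wooden block, put it into the slot between shaft and hub, narrow end down and tapered face towards the hub, and tap or press it down until it is wedged tight: a firm push of about 15 N on its head, not much more, or the hub cracks. Let go of it and leave the other things on the table where they are.

Things in the scene. Friction and masses are not known exactly. Their poses are not given: they have to be found in the camera images.
- gib_key: brass taper key, 105 mm long, 0.15 kg, loose, oiled; stands head up in the wooden block. Origin: narrow end, z up to the head. Blade 80 mm long, 12 mm wide along y; flat face (-x side) at x = -4 mm, tapered face from x = 3 mm at z = 0 to 11 mm at z = 80 (1 in 10). The last 6 mm at the narrow end are a smaller nose, x from -2.5 to 1.5 mm, 8 mm along y.
- key_head (a point): centre of the top of the key's head, 2 mm along the key's x and 105 mm along its z from its origin; axes as the key's. The head is a block 24 mm along x (x from -10 to 14 mm of the key), 18 mm along y, 25 mm high; grip it across its 18 mm, press or tap on its top.
- key_taper_side (a point): middle of the upper edge of the key's head on its tapered (+x) side, 14 mm along the key's x and 105 mm along its z from its origin; axes as the key's. It must end up on the hub's side of the slot, away from the shaft.
- key_block: pale wooden block, 75 x 65 x 50 mm (x, y, z), fixed; origin at the centre of its underside. A pocket 13 x 14 mm (x, y), 40 mm deep, in the middle of its top holds the blade loosely, the key's axes along the block's; lift the key straight up, 45 mm or more.
- mill: grey round foot, 104 mm across, of the vegetable mill drive, fixed to the table; origin at the centre of its underside, on the axis of the upright steel shaft (30 mm across, up to z = 98 mm); x points from the shaft to the key slot, the crank lies on the -x side.
- slot_mouth (a point): centre of the mouth of the key slot, between two yellow marks, level with the hub's top, 20.5 mm from the shaft axis, 95 mm above the table; axes as the mill's. Slot 15 mm wide along y, right through the 40 mm high hub, 35 mm free below it. Bounds along x: shaft's upright flat at -5.5 mm, hub's face at +5.5 mm here, sloping 1 in 10 to +1.5 mm at the hub's underside.
- crank_hub: dark steel drum, 92 mm across, z = 55 to 95 mm; crank arm on its -x side, wooden grip 108 mm out, top at z = 137 mm. Frame as the mill's. WEAR: the shaft's flat lies up to 1.5 mm either side of nominal, shown by no pose, so the key jams with its nose 25 to 55 mm below the mouth; then pushing gets harder by about 2 N per mm as the hub gives along x (26 N/mm). A tight key stays when let go.
- kitchen_timer: bystander: wind-up timer, 63 mm across, 56 mm high; origin at the centre of its underside
- spice_jar: bystander: spice jar with yellow cap, 42 mm across, 96 mm high; origin at the centre of its underside
- salt_shaker: bystander: salt shaker, 44 mm across, 90 mm high; origin at the centre of its underside
- steel_bowl: bystander: small steel bowl, 100 mm across, 42 mm high; origin at the centre of its underside
- sample_box: bystander: food sample box with green lid, 69 x 103 x 48 mm; origin at the centre of its underside
Things that resemble listed ones, but are neither listed nor needed, are in the scene too. Several things have the shape of the gib_key; the one meant has the colours described above.

How it is judged:
By the outcome, as a careful person would: the job done as asked, in the order asked, and still so for the second after the job is handed in, with the robot touching nothing.
It also fails if it takes over 48 s, if anything falls off the work surface, if the arm or the gripper's body presses on something with over 40 N, if the wrist force passes 120 N, or if a joint passes its speed limit or range.

## Working session

There is one attempt and no reset: what is moved stays moved. The work goes in short steps, Python scripts to look and compute and a shell command to move; the robot and the scene stay as the last step left them, time stands still between calls to the robot, and variables do not carry over. Pictures are saved under pics/ and viewed, and the job is handed in when it is done.

```bash
ls; mkdir -p pics
cat > h.py <<'E'
import numpy as np,cv2
from bench import telemetry,capture,close_job,r
def cap(n,f):
    c=capture(n); np.save('pics/%s.npy'%f,c,allow_pickle=True); cv2.imwrite('pics/%s.png'%f,c['img']); return c
def load(f): return np.load('pics/%s.npy'%f,allow_pickle=True).item()
def cloud(c):
    f=240/np.tan(np.radians(c['vertical_fov'])/2); z=c['range_z'].astype(float)
    v,u=np.mgrid[0:480,0:640]
    P=np.stack([(u-c['cx'])/f*z,-(v-c['cy'])/f*z,-z],-1)
    M=np.linalg.inv(c['camera_from_world'])
    W=P@M[:3,:3].T+M[:3,3]; W[z==0]=np.nan
    return W
E
python3 - <<'E'
from h import *
print(telemetry.get_obs())
for n in ['scene','side','wrist']:
    c=cap(n,n+'0'); print({k:v for k,v in c.items() if k not in('img','range_z')})
E
```

```text
pics
{'t': 0.0, 'joint_pos': array([-0.06821273,  0.41187943, -0.0127369 ,  1.59702658,  0.00557149,
        1.1343143 , -0.08222807]), 'joint_vel': array([-9.91812474e-04,  3.57379796e-04,  1.13109658e-03,  9.37803525e-04,
        1.14902154e-03,  3.15090553e-04,  8.91596675e-05]), 'joint_torque': array([-2.92756195e-04, -5.87956166e+01,  6.41712137e-01, -2.91074431e+01,
       -5.37758670e-02,  1.83686998e-02,  1.53371734e-04]), 'position': array([ 6.24494316e-01, -1.03098846e-05,  2.21828849e-01]), 'orientation': array([-5.35064938e-04,  7.07099506e-01,  7.07113608e-01, -5.89819116e-04]), 'wrist_force': array([-0.04234851,  0.12000227,  0.12945033]), 'wrist_torque': array([ 0.0333193 , -0.00483898, -0.00794358]), 'grip_width': 1.0010998905088502}
{'vertical_fov': 50.573441420053605, 'cx': 329.8349481398128, 'cy': 240.94668590224904, 'camera_from_world': array([[ 0.86564175, -0.50023714,  0.02066808, -0.28194071],
       [ 0.1753567 ,  0.34159758,  0.92334236, -0.14575678],
       [-0.46895031, -0.79565941,  0.38342106, -0.98904575],
       [ 0.        ,  0.        ,  0.        ,  1.        ]])}
{'vertical_fov': 50.51873573393091, 'cx': 316.8575239295943, 'cy': 229.16715375525598, 'camera_from_world': array([[ 0.99793653,  0.06414282,  0.00289618, -0.33606418],
       [-0.03298324,  0.47341068,  0.88022408, -0.06894183],
       [ 0.05508897, -0.87850329,  0.47454945, -1.24635305],
       [ 0.        ,  0.        ,  0.        ,  1.        ]])}
{'vertical_fov': 67.30705758185935, 'cx': 316.70123039318287, 'cy': 241.9552061938988, 'camera_from_world': array([[ 9.99998807e-01, -3.18419312e-04, -1.51176880e-03,
        -6.24389581e-01],
       [-1.26014560e-04,  9.58458262e-01, -2.85232789e-01,
         3.59110585e-02],
       [ 1.53979092e-03,  2.85232639e-01,  9.58457078e-01,
        -3.91316342e-01],
       [ 0.00000000e+00,  0.00000000e+00,  0.00000000e+00,
         1.00000000e+00]])}
```

View pics/scene0.png

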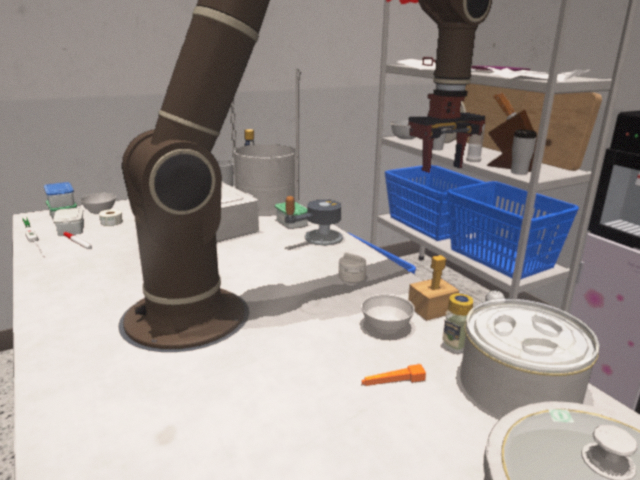

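View pics/side0.png

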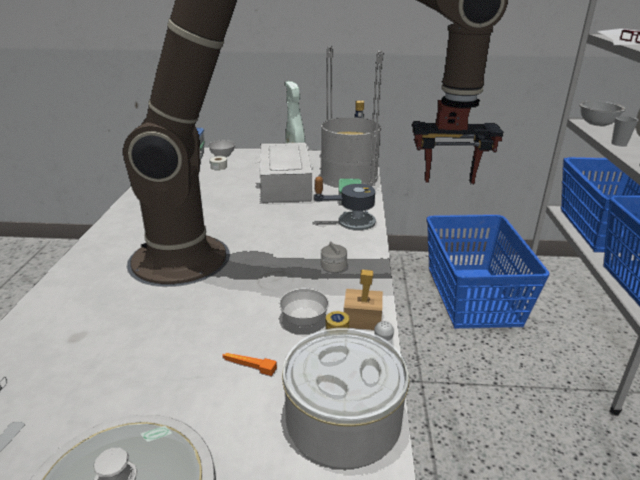

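View pics/wrist0.png

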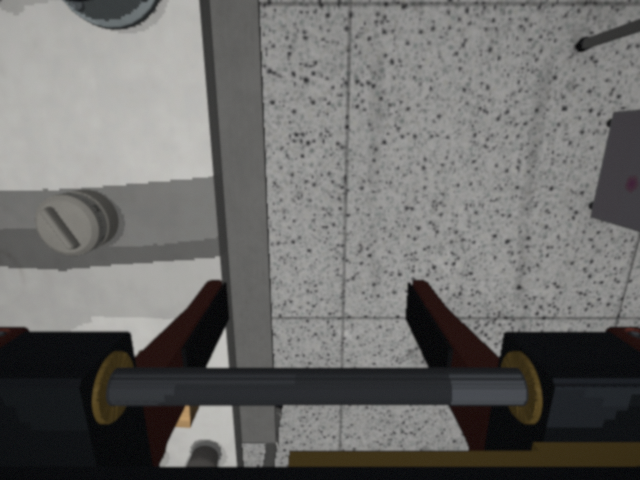

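The scene view shows the key in its block at about (438,270) and the mill at about (323,220). The salt shaker, jar and bowl stand round the block. Next I measure from depth.

Run:
```python
from h import *
for n,pts,box in [('scene0',dict(keyhead=(438,262),blocktop=(425,287),mill=(323,208),shaker=(494,298),jar=(461,300),bowl=(388,315),timer=(352,268),grip=(290,203)),(270,180,520,340)),('side0',dict(keyhead=(366,275),block=(355,297),hub=(358,190),grip=(319,185)),(250,160,420,350))]:
    c=load(n);W=cloud(c)
    for k,(u,v) in pts.items(): print(n,k,np.round(W[v,u],3))
    x0,y0,x1,y1=box
    cv2.imwrite('pics/%s_crop.png'%n,cv2.resize(c['img'][y0:y1,x0:x1],None,fx=3.1,fy=3.1,interpolation=cv2.INTER_CUBIC))
```

```text
scene0 keyhead [ 0.44  -0.215  0.11 ]
scene0 blocktop [ 0.429 -0.198  0.05 ]
scene0 mill [0.415 0.194 0.099]
scene0 shaker [ 0.467 -0.338  0.084]
scene0 jar [ 0.389 -0.335  0.099]
scene0 bowl [ 0.344 -0.195  0.008]
scene0 timer [ 0.361 -0.035  0.038]
scene0 grip [0.325 0.201 0.123]
side0 keyhead [ 0.445 -0.218  0.112]
side0 block [ 0.426 -0.204  0.049]
side0 hub [0.433 0.222 0.095]
side0 grip [0.33  0.194 0.119]
```

View pics/scene0_crop.png

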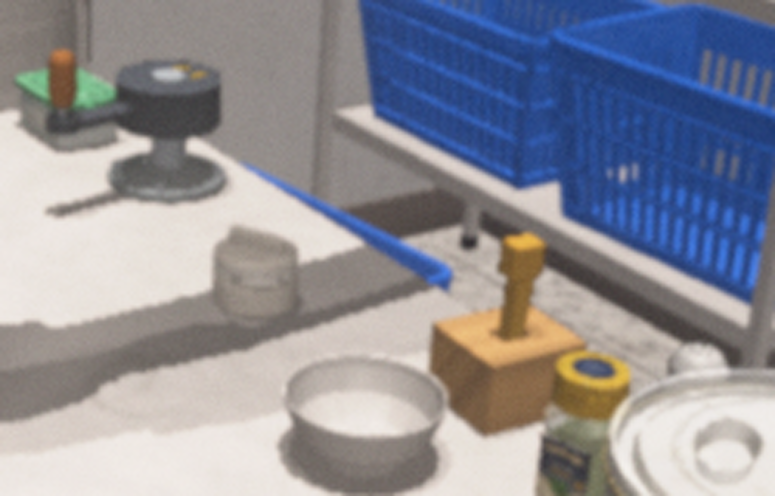

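View pics/side0_crop.png

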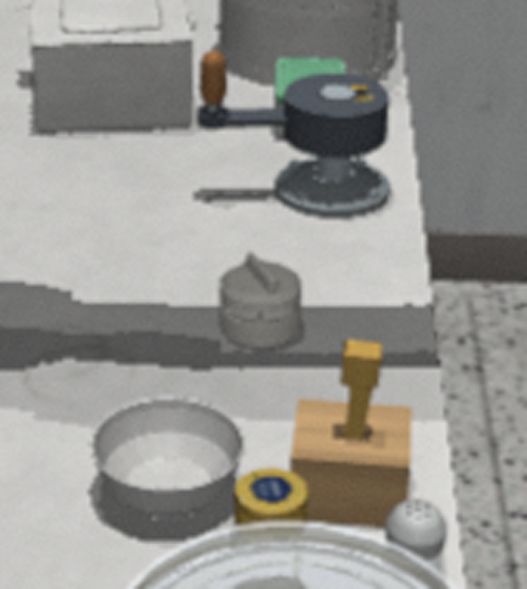

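Run:
```python
from h import *
c=load('side0');W=cloud(c)
im=np.hstack([cv2.resize(c['img'][262:332,338:393],None,fx=7,fy=7,interpolation=cv2.INTER_CUBIC),cv2.resize(c['img'][178:248,330:385],None,fx=7,fy=7,interpolation=cv2.INTER_CUBIC)])
cv2.imwrite('pics/z.png',im)
s=load('scene0');S=cloud(s)
for n,A in(('scene',S),('side',W)):
    A=A.reshape(-1,3)
    m=(abs(A[:,0]-.44)<.08)&(abs(A[:,1]+.215)<.07)&(abs(A[:,2]-.05)<.003)
    B=A[m][:,:2]; print(n,len(B),cv2.minAreaRect(B.astype(np.float32)*1000))
    m=(abs(A[:,0]-.44)<.04)&(abs(A[:,1]+.215)<.04)&(abs(A[:,2]-.114)<.004)
    B=A[m][:,:2];print(len(B),B.mean(0),cv2.minAreaRect(B.astype(np.float32)*1000))
    m=(abs(A[:,0]-.44)<.1)&(abs(A[:,1]-.21)<.1)&(abs(A[:,2]-.095)<.003)
    B=A[m][:,:2]; print(len(B),cv2.minEnclosingCircle(B.astype(np.float32)*1000))
    m=(abs(A[:,0]-.32)<.05)&(abs(A[:,1]-.2)<.06)&(A[:,2]>.11)
    B=A[m]; print('grip',len(B),B.mean(0))
```

```text
scene 566 ((443.7314453125, -207.7171173095703), (68.7345962524414, 77.7099380493164), 85.29876708984375)
82 [ 0.44381612 -0.20987919] ((445.7486877441406, -208.06283569335938), (18.34220314025879, 25.41341781616211), 81.92528533935547)
270 ((431.8774108886719, 225.30409240722656), 49.62350082397461)
grip 111 [0.32487126 0.2043538  0.12481673]
side 643 ((441.52398681640625, -210.297119140625), (69.44759368896484, 74.02967834472656), 86.5125732421875)
79 [ 0.44527687 -0.21199541] ((445.54925537109375, -210.6283721923828), (19.5628719329834, 24.545318603515625), 78.29821014404297)
371 ((430.98907470703125, 221.19200134277344), 49.271026611328125)
grip 88 [0.32638643 0.20058309 0.12353614]
```

View pics/z.png

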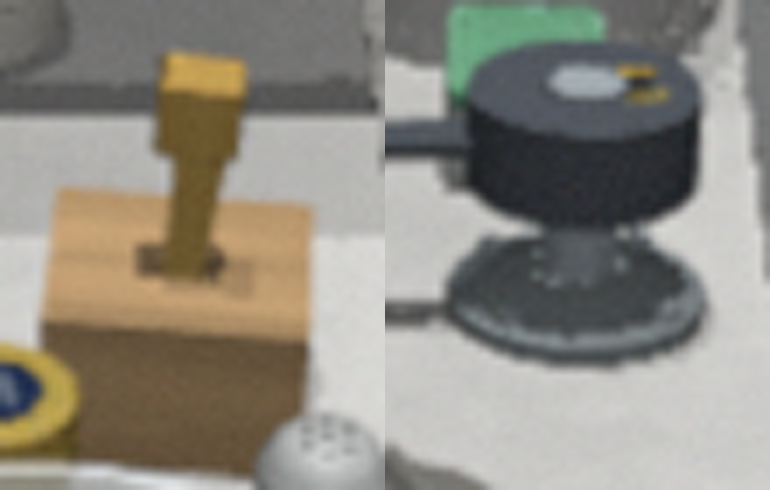

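The key's flat side, with the larger overhang, faces world -x. Its +x is about world +x, with block yaw about -4°. On the mill, x points along about +11° yaw. I go over the key for a close look.

```bash
cat >> h.py <<'E'
from scipy.spatial.transform import Rotation as Ro
def pose():
    o=telemetry.get_obs(); q=o['orientation']; return o['position'],Ro.from_quat([q[1],q[2],q[3],q[0]]),o
def tgtR(yaw): # tool x at world yaw (deg), z down
    c,s=np.cos(np.radians(yaw)),np.sin(np.radians(yaw))
    return Ro.from_matrix(np.array([[c,s,0],[s,-c,0],[0,0,-1]]))
def plan(p1,R1,N,p0=None,R0=None):
    p,R,o=pose()
    if p0 is not None:p=np.array(p0)
    if R0 is not None:R=R0
    d=(R.inv()*R1).as_rotvec()/N; st=(np.array(p1)-p)/N*1000
    for k in range(N):
        t=R.inv().apply(st); print(np.round(t,1),np.round(np.degrees(d),2)); R=R*Ro.from_rotvec(d)
E
python3 - <<'E'
from h import *
plan([.457,-.212,.262],tgtR(-4.5),9)
E
```

```text
[-23.6 -18.6  -4.4] [-1.00e-02  1.00e-02  1.05e+01]
[-26.6 -14.   -4.4] [-1.00e-02  1.00e-02  1.05e+01]
[-28.7  -9.   -4.4] [-1.00e-02  1.00e-02  1.05e+01]
[-29.8  -3.6  -4.4] [-1.00e-02  1.00e-02  1.05e+01]
[-30.    1.9  -4.4] [-1.00e-02  1.00e-02  1.05e+01]
[-29.1   7.3  -4.4] [-1.00e-02  1.00e-02  1.05e+01]
[-27.3  12.5  -4.4] [-1.00e-02  1.00e-02  1.05e+01]
[-24.5  17.3  -4.4] [-1.00e-02  1.00e-02  1.05e+01]
[-21.   21.5  -4.4] [-1.00e-02  1.00e-02  1.05e+01]
```

```bash
python3 -m crank '[{"tx":-23.6,"ty":-18.6,"tz":-4.4,"rz":10.5},{"tx":-26.6,"ty":-14,"tz":-4.4,"rz":10.5},{"tx":-28.7,"ty":-9,"tz":-4.4,"rz":10.5},{"tx":-29.8,"ty":-3.6,"tz":-4.4,"rz":10.5},{"tx":-30,"ty":1.9,"tz":-4.4,"rz":10.5},{"tx":-29.1,"ty":7.3,"tz":-4.4,"rz":10.5},{"tx":-27.3,"ty":12.5,"tz":-4.4,"rz":10.5},{"tx":-24.5,"ty":17.3,"tz":-4.4,"rz":10.5},{"tx":-21,"ty":21.5,"tz":-4.4,"rz":10.5},{}]'
python3 - <<'E'
from h import *
p,R,o=pose();print(p,R.as_matrix().round(3).tolist(),o['joint_pos'])
c=cap('wrist','w1')
E
```

```text
[ 6.24633600e-01 -2.52472747e-05  2.22043750e-01] [[-0.0, 1.0, -0.001], [1.0, 0.0, -0.0], [-0.0, -0.001, -1.0]] [-0.06823161  0.41167857 -0.01270063  1.59680785  0.0056193   1.13430213
 -0.08217795]invalid input
```

View pics/w1.png

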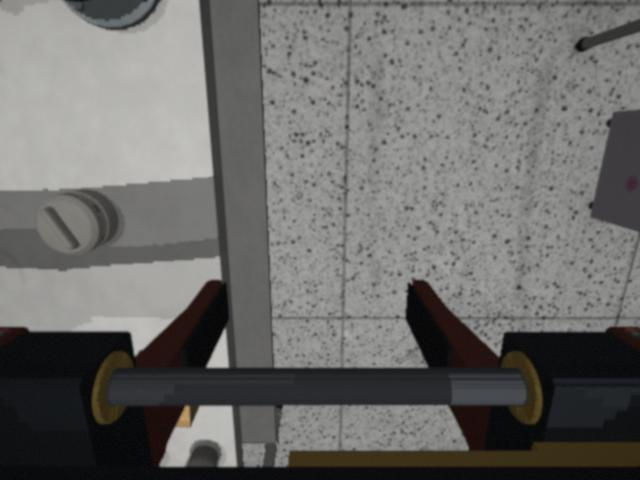

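The call was refused and the arm has not moved. I'll write every field in each row.

```bash
python3 -m crank '[{"tx":-23.6,"ty":-18.6,"tz":-4.4,"rx":0,"ry":0,"rz":10.5,"jaw":0},{"tx":-26.6,"ty":-14,"tz":-4.4,"rx":0,"ry":0,"rz":10.5,"jaw":0},{"tx":-28.7,"ty":-9,"tz":-4.4,"rx":0,"ry":0,"rz":10.5,"jaw":0},{"tx":-29.8,"ty":-3.6,"tz":-4.4,"rx":0,"ry":0,"rz":10.5,"jaw":0},{"tx":-30,"ty":1.9,"tz":-4.4,"rx":0,"ry":0,"rz":10.5,"jaw":0},{"tx":-29.1,"ty":7.3,"tz":-4.4,"rx":0,"ry":0,"rz":10.5,"jaw":0},{"tx":-27.3,"ty":12.5,"tz":-4.4,"rx":0,"ry":0,"rz":10.5,"jaw":0},{"tx":-24.5,"ty":17.3,"tz":-4.4,"rx":0,"ry":0,"rz":10.5,"jaw":0},{"tx":-21,"ty":21.5,"tz":-4.4,"rx":0,"ry":0,"rz":10.5,"jaw":0},{"tx":0,"ty":0,"tz":0,"rx":0,"ry":0,"rz":0,"jaw":0}]'
python3 - <<'E'
from h import *
p,R,o=pose();print(p,R.as_matrix().round(3).tolist(),o['joint_pos'])
c=cap('wrist','w1')
E
```

```text
t: 1.45
position: [0.456, -0.214, 0.2628]
orientation: [0.0, 0.999, -0.042, 0.0]
wrist_force: [0.7, 0.3, 0.4]
grip_width: 0.997
[ 0.4560457  -0.2140277   0.26275004] [[0.997, -0.083, 0.001], [-0.083, -0.997, -0.001], [0.001, 0.001, -1.0]] [ 0.0227342   0.16454893  0.36766658  1.85034158 -0.0645963   1.13753939
 -1.24133705]
```

View pics/w1.png

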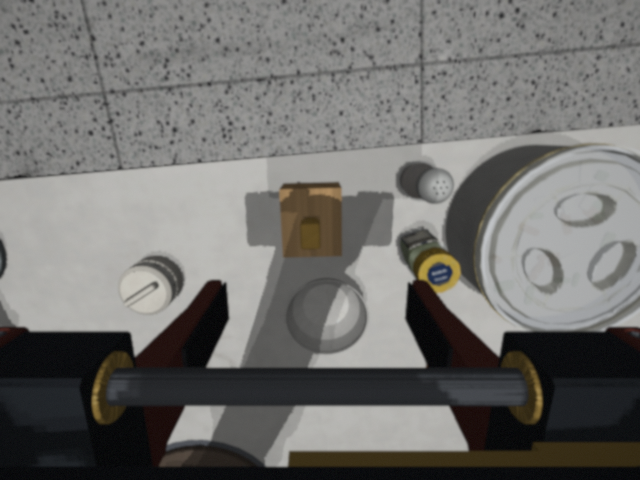

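The wrist view shows the block at (311,220) with the head at (311,233). It also shows the jar at (440,270) and the bowl at (327,315). Next I measure the head and block.

```bash
cat > m1.py <<'E'
from h import *
c=load('w1');W=cloud(c)
A=W[160:270,260:360].reshape(-1,3)
for z,t in((.05,.003),(.115,.005)):
    m=(abs(A[:,2]-z)<t); B=A[m]; print(z,len(B),B.mean(0).round(4),cv2.minAreaRect(B[:,:2].astype(np.float32)*1000))
cv2.imwrite('pics/z2.png',cv2.resize(c['img'][175:265,260:360],None,fx=6,fy=6,interpolation=cv2.INTER_CUBIC))
print(np.round(W[225:245:3,311,:],3))
E
python3 m1.py
```

```text
0.05 3556 [ 0.4482 -0.209   0.0502] ((444.73419189453125, -208.268310546875), (64.55137634277344, 75.74763488769531), 86.32117462158203)
0.115 516 [ 0.449  -0.2091  0.1148] ((448.5828857421875, -208.8507843017578), (17.95255470275879, 23.119464874267578), 86.12709045410156)
[[ 0.458 -0.21   0.113]
 [ 0.456 -0.21   0.115]
 [ 0.453 -0.21   0.115]
 [ 0.45  -0.21   0.114]
 [ 0.447 -0.21   0.115]
 [ 0.445 -0.209  0.114]
 [ 0.442 -0.209  0.116]]
```

View pics/z2.png

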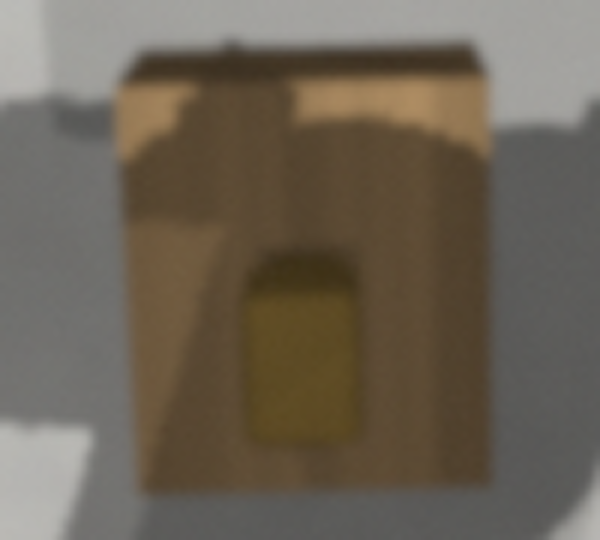

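```bash
python3 -m crank '[{"tx":-2,"ty":-1.1,"tz":15,"rx":0,"ry":0,"rz":-0.5,"jaw":0},{"tx":-2,"ty":-1.1,"tz":20,"rx":0,"ry":0,"rz":-0.5,"jaw":0},{"tx":-2,"ty":-1.1,"tz":25,"rx":0,"ry":0,"rz":0,"jaw":0},{"tx":-1.8,"ty":-1.2,"tz":25,"rx":0,"ry":0,"rz":0,"jaw":0},{"tx":0,"ty":0,"tz":20,"rx":0,"ry":0,"rz":0,"jaw":0},{"tx":0,"ty":0,"tz":15,"rx":0,"ry":0,"rz":0,"jaw":0},{"tx":0,"ty":0,"tz":10,"rx":0,"ry":0,"rz":0,"jaw":0},{"tx":0,"ty":0,"tz":0,"rx":0,"ry":0,"rz":0,"jaw":0},{"tx":0,"ty":0,"tz":0,"rx":0,"ry":0,"rz":0,"jaw":0},{"tx":0,"ty":0,"tz":0,"rx":0,"ry":0,"rz":0,"jaw":0}]'
python3 - <<'E'
from h import *
p,R,o=pose();print(p,R.as_matrix().round(4).tolist(),o['joint_pos'])
E
```

```text
t: 2.75
position: [0.4502, -0.2072, 0.1328]
orientation: [0.0, 1.0, -0.031, 0.001]
wrist_force: [-0.6, 0.8, -0.1]
grip_width: 1.001
[ 0.45022392 -0.20717494  0.13284113] [[0.9981, -0.061, 0.0012], [-0.061, -0.9981, -0.0002], [0.0012, 0.0002, -1.0]] [ 0.05431147  0.30256586  0.33843579  2.02340871 -0.13413374  0.83514353
 -1.16319273]
```

```bash
python3 -m crank '[{"tx":-0.8,"ty":0.9,"tz":12,"rx":0,"ry":0,"rz":0.3,"jaw":0},{"tx":-0.7,"ty":0.9,"tz":15,"rx":0,"ry":0,"rz":0,"jaw":0},{"tx":0,"ty":0,"tz":13,"rx":0,"ry":0,"rz":0,"jaw":80},{"tx":0,"ty":0,"tz":9,"rx":0,"ry":0,"rz":0,"jaw":140},{"tx":0,"ty":0,"tz":0,"rx":0,"ry":0,"rz":0,"jaw":255},{"tx":0,"ty":0,"tz":0,"rx":0,"ry":0,"rz":0,"jaw":255},{"tx":0,"ty":0,"tz":0,"rx":0,"ry":0,"rz":0,"jaw":255},{"tx":0,"ty":0,"tz":0,"rx":0,"ry":0,"rz":0,"jaw":255},{"tx":0,"ty":0,"tz":0,"rx":0,"ry":0,"rz":0,"jaw":255},{"tx":0,"ty":0,"tz":0,"rx":0,"ry":0,"rz":0,"jaw":255}]'
python3 - <<'E'
from h import *
p,R,o=pose();print(p,R.as_matrix().round(4).tolist(),o['wrist_force'],o['grip_width'])
c=cap('wrist','w2');c=cap('side','s2')
cv2.imwrite('pics/z3.png',cv2.resize(c['img'][200:350,280:440],None,fx=4,fy=4,interpolation=cv2.INTER_CUBIC))
E
```

```text
t: 4.0
position: [0.4483, -0.2088, 0.0834]
orientation: [0.0, 0.999, -0.033, 0.0]
wrist_force: [0.7, 0.4, 1.6]
grip_width: 0.203
[ 0.44832722 -0.20876027  0.08339743] [[0.9978, -0.0662, 0.0003], [-0.0662, -0.9978, -0.0001], [0.0003, 0.0001, -1.0]] [0.66566455 0.3590295  1.61430135] 0.20344402628181432
```

View pics/w2.png

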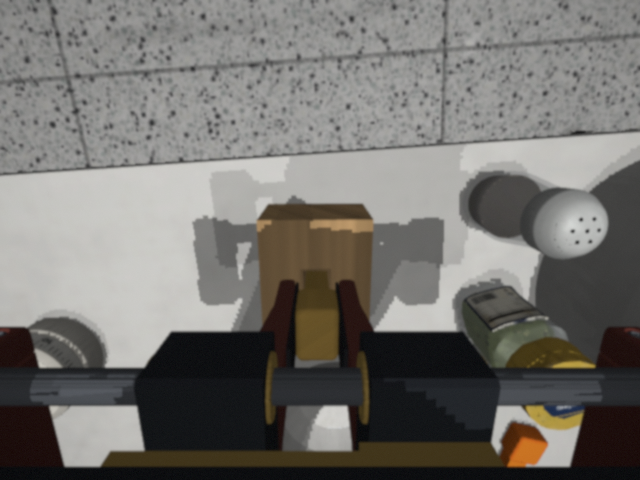

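View pics/z3.png

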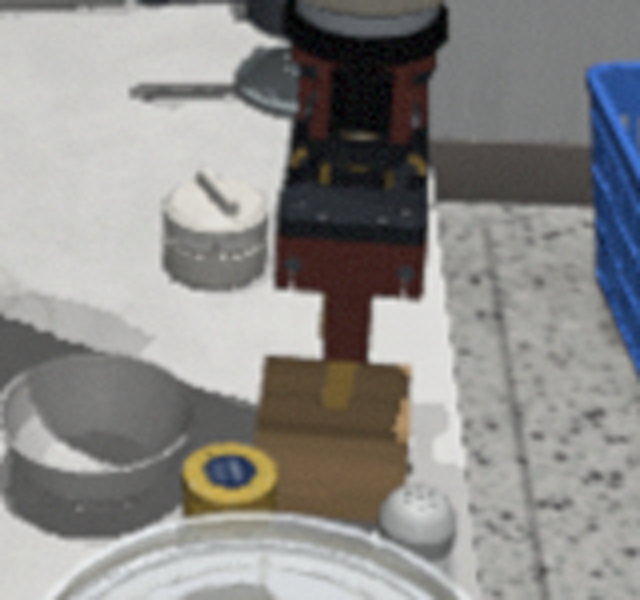

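The head is gripped: opening 17.9 mm, blade still down the pocket. I lift it straight up.

```bash
python3 -m crank '[{"tx":0,"ty":0,"tz":-6,"rx":0,"ry":0,"rz":0,"jaw":255},{"tx":0,"ty":0,"tz":-10,"rx":0,"ry":0,"rz":0,"jaw":255},{"tx":0,"ty":0,"tz":-15,"rx":0,"ry":0,"rz":0,"jaw":255},{"tx":0,"ty":0,"tz":-15,"rx":0,"ry":0,"rz":0,"jaw":255},{"tx":0,"ty":0,"tz":-17,"rx":0,"ry":0,"rz":0,"jaw":255},{"tx":0,"ty":0,"tz":-17,"rx":0,"ry":0,"rz":0,"jaw":255},{"tx":0,"ty":0,"tz":-17,"rx":0,"ry":0,"rz":0,"jaw":255},{"tx":0,"ty":0,"tz":-15,"rx":0,"ry":0,"rz":0,"jaw":255},{"tx":0,"ty":0,"tz":-8,"rx":0,"ry":0,"rz":0,"jaw":255},{"tx":0,"ty":0,"tz":0,"rx":0,"ry":0,"rz":0,"jaw":255}]'
python3 - <<'E'
from h import *
p,R,o=pose();print(p,R.as_matrix().round(4).tolist(),o['wrist_force'],o['grip_width'])
c=cap('wrist','w3');cap('side','s3');cap('scene','c3')
plan([.412,.215,.205],tgtR(11),9)
E
```

```text
t: 5.35
position: [0.4484, -0.2088, 0.2038]
orientation: [0.0, 0.999, -0.033, 0.001]
wrist_force: [1.3, 0.4, -2.4]
grip_width: 0.204
[ 0.44844535 -0.20875468  0.20377475] [[0.9978, -0.0662, 0.001], [-0.0662, -0.9978, -0.0001], [0.001, 0.0001, -1.0]] [ 1.30310766  0.41531669 -2.37196118] 0.20426045663562512
[ -7.1 -46.7  -0.2] [-0.    0.01 -1.64]
[ -5.8 -46.9  -0.2] [-0.    0.01 -1.64]
[ -4.4 -47.   -0.2] [-0.    0.01 -1.64]
[ -3.1 -47.1  -0.2] [-0.    0.01 -1.64]
[ -1.7 -47.2  -0.2] [-0.    0.01 -1.64]
[ -0.3 -47.2  -0.2] [-0.    0.01 -1.64]
[  1.  -47.2  -0.3] [-0.    0.01 -1.64]
[  2.4 -47.2  -0.3] [-0.    0.01 -1.64]
[  3.7 -47.1  -0.3] [-0.    0.01 -1.64]
```

View pics/w3.png

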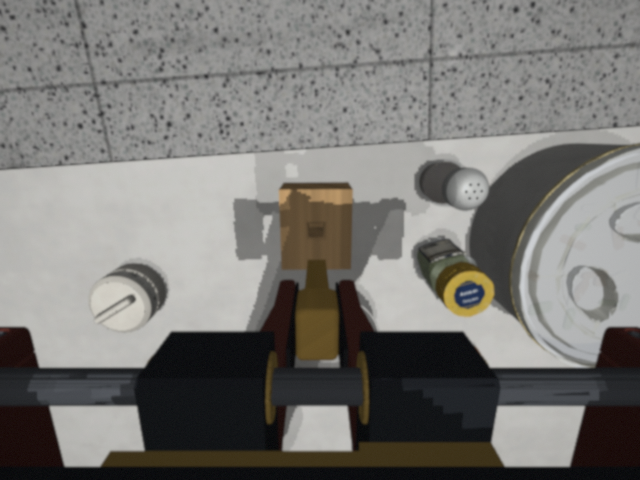

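View pics/s3.png

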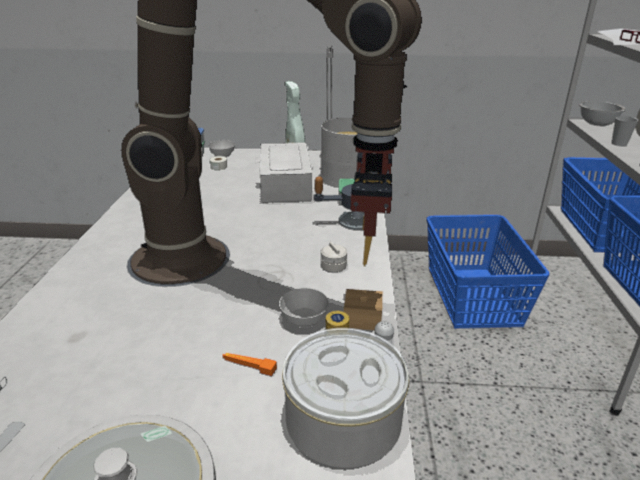

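The key hangs upright in the jaws. Its tapered side faces the camera, world +x, and the block's pocket is empty. I carry it to just over the mill.

```bash
python3 -m crank '[{"tx":-4,"ty":-25,"tz":0,"rx":0,"ry":0,"rz":-1.5,"jaw":255},{"tx":-5,"ty":-42,"tz":0,"rx":0,"ry":0,"rz":-1.5,"jaw":255},{"tx":-4.5,"ty":-50,"tz":0,"rx":0,"ry":0,"rz":-1.5,"jaw":255},{"tx":-3.5,"ty":-54,"tz":0,"rx":0,"ry":0,"rz":-1.5,"jaw":255},{"tx":-2,"ty":-54,"tz":0,"rx":0,"ry":0,"rz":-1.5,"jaw":255},{"tx":-0.5,"ty":-54,"tz":0,"rx":0,"ry":0,"rz":-1.5,"jaw":255},{"tx":1,"ty":-52,"tz":-1,"rx":0,"ry":0,"rz":-1.5,"jaw":255},{"tx":2,"ty":-45,"tz":0,"rx":0,"ry":0,"rz":-1.5,"jaw":255},{"tx":2,"ty":-32,"tz":0,"rx":0,"ry":0,"rz":-1.5,"jaw":255},{"tx":1,"ty":-16,"tz":0,"rx":0,"ry":0,"rz":-1.3,"jaw":255}]'
python3 - <<'E'
from h import *
c=cap('wrist','w4');cap('side','s4')
p,R,o=pose();print(p,R.as_matrix().round(4).tolist(),o['wrist_force'],o['grip_width'])
E
```

```text
t: 6.75
position: [0.4138, 0.2174, 0.2038]
orientation: [0.0, 0.995, 0.098, -0.001]
wrist_force: [-0.8, -1.0, -1.3]
grip_width: 0.205
[0.41430699 0.21654472 0.20391047] [[0.9809, 0.1944, -0.0007], [0.1944, -0.9809, -0.0001], [-0.0007, -0.0, -1.0]] [-0.00564826 -0.30921356 -1.73641549] 0.2044954349802711
```

View pics/w4.png

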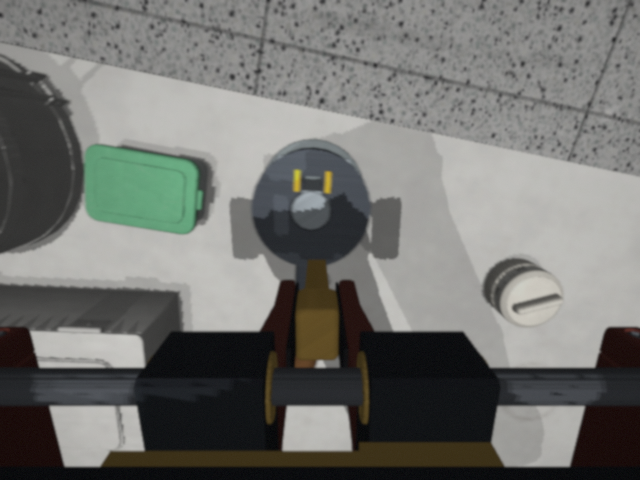

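View pics/s4.png

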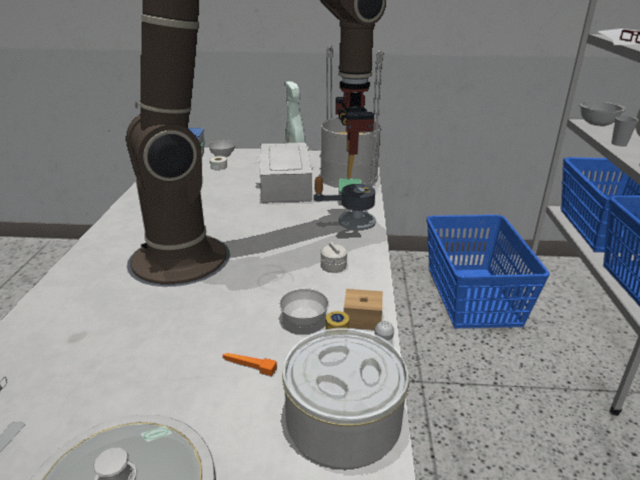

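The wrist view shows the slot at (313,182) between the marks at (297,180) and (328,181). The key's nose tip is at about (317,263). Next I measure these.

Run:
```python
from h import *
c=load('w4');W=cloud(c);im=c['img'].astype(int)
p,R,o=pose()
# hub
A=W[130:275,235:385].reshape(-1,3)
m=(abs(A[:,2]-.095)<.003)
H=A[m][:,:2]; print('hub',len(H),cv2.minEnclosingCircle(H.astype(np.float32)*1000),A[m][:,2].mean())
from scipy.spatial import ConvexHull
from scipy.optimize import least_squares
h=H[ConvexHull(H).vertices]
s=least_squares(lambda q:np.hypot(h[:,0]-q[0],h[:,1]-q[1])-.046,[.43,.22],loss='soft_l1',f_scale=.0005);print('fit R46',s.x, np.abs(s.fun).mean())
s2=least_squares(lambda q:np.hypot(h[:,0]-q[0],h[:,1]-q[1])-q[2],[.43,.22,.046],loss='soft_l1',f_scale=.0005);print('fit',s2.x)
# shaft top at .098
m=(abs(A[:,2]-.098)<.0012)&(np.hypot(*(A[:,:2]-s.x).T)<.018);print('shaft',A[m].mean(0),m.sum())
# marks
y=(im[...,2]>140)&(im[...,0]<90)&(im[...,1]>100);y[:150]=0;y[215:]=0;y[:,:280]=0;y[:,345:]=0
n,l,st,ce=cv2.connectedComponentsWithStats(y.astype(np.uint8))
M=[]
for i in range(1,n):
    if st[i,4]>15:
        w=np.nanmedian(W[l==i],0);w=np.nanmean(W[l==i],0);M.append(w);print(ce[i],st[i],w)
mid=(M[0]+M[1])/2;d=M[0]-M[1];print('mid',mid,'len',np.linalg.norm(d),'perp yaw',np.degrees(np.arctan2(-d[0],d[1])))
v=mid[:2]-s.x;print('r',np.hypot(*v),'yaw',np.degrees(np.arctan2(v[1],v[0])))
print('tool yaw',np.degrees(np.arctan2(.1944,.9809)))
# key in tool frame
K=W[250:362,285:350].reshape(-1,3);T=R.inv().apply(K-p)*1000
hd=(abs(T[:,2]+31.5)<5);print('head top',T[hd].mean(0),cv2.minAreaRect(T[hd][:,:2].astype(np.float32)))
bl=(T[:,2]>-3)&(T[:,2]<80)&(abs(T[:,0])<30)&(abs(T[:,1])<15)
B=T[bl];B=B[np.argsort(B[:,2])]
for a in range(0,80,8):
    q=B[(B[:,2]>=a)&(B[:,2]<a+8)]
    if len(q):print(a,len(q),np.median(q,0).round(1),q[:,1].min().round(1),q[:,1].max().round(1))
cv2.imwrite('pics/z4.png',cv2.resize(c['img'][135:275,240:390],None,fx=5,fy=5,interpolation=cv2.INTER_CUBIC))
```

```text
hub 9774 ((435.72393798828125, 224.12644958496094), 45.908538818359375) 0.0960783315397599
fit R46 [0.43577282 0.22392344] 0.0004392449494375175
fit [0.43582088 0.2240337  0.04555129]
shaft [0.43670317 0.22418141 0.09813372] 1096
[296.6641791  180.02985075] [294 170   7  22 134] [0.45607373 0.23962743 0.09617537]
[327.36363636 181.78030303] [324 171   8  22 132] [0.45926282 0.21697569 0.09617871]
mid [0.45766828 0.22830156 0.09617704] len 0.02287513380122139 perp yaw 8.013896820537
r 0.02232887762243745 yaw 11.307506609437345
tool yaw 11.20992425267832
head top [  1.39943926   0.32428629 -31.30852113] ((-0.7150745391845703, 0.6200008392333984), (26.43495750427246, 24.70476531982422), 89.3568344116211)
0 106 [5.6 0.  4.4] -14.1 14.1
8 95 [ 4.7  0.5 11.8] -5.8 6.2
16 83 [ 3.6  0.  20. ] -5.5 6.0
24 81 [ 2.7 -0.  28. ] -5.7 6.1
32 63 [ 1.6 -0.  36.1] -5.9 5.9
40 58 [ 0.7 -0.  43.4] -5.6 6.0
48 58 [-0.4 -0.  51.8] -5.8 5.7
56 52 [-1.5 -0.1 60.5] -6.0 5.9
64 20 [-2.2 -0.4 66.4] -5.5 5.3
```

View pics/z4.png

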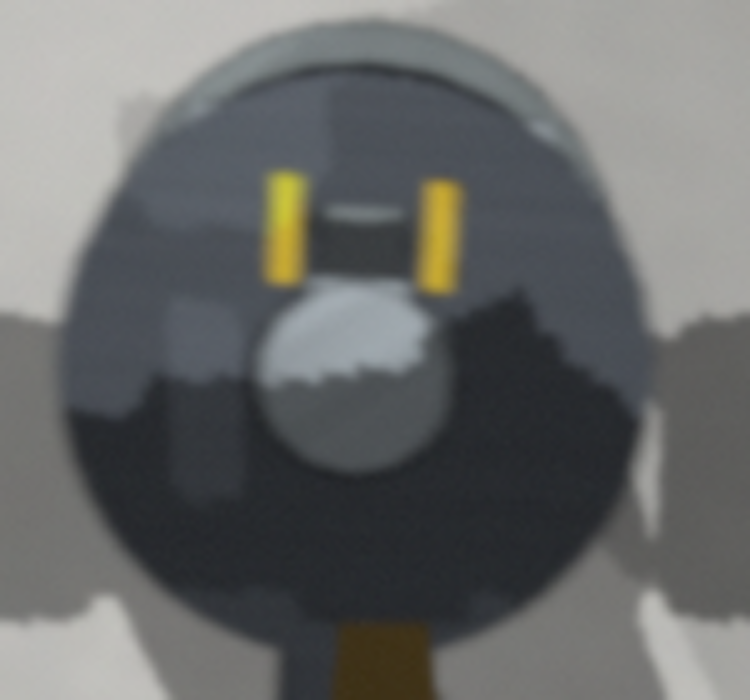

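Run:
```python
from h import *
c=load('w4');W=cloud(c);im=c['img'].astype(int)
p,R,o=pose()
K=W[250:300,296:340].reshape(-1,3);T=R.inv().apply(K-p)*1000
b=(T[:,2]>2)&(T[:,2]<64)&(abs(T[:,0])<12)&(abs(T[:,1])<7)
T=T[b];s,i=np.polyfit(T[:,2],T[:,0],1)
k=np.polyfit(T[:,2],T[:,1],1)
print('slope',s,'x at z0',i,'key tilt deg',np.degrees(np.arctan(-s)-np.arctan(.1)),'y',k,'res',np.std(T[:,0]-s*T[:,2]-i))
# marks orientation by PCA
y=(im[...,2]>140)&(im[...,0]<90)&(im[...,1]>100);y[:150]=0;y[215:]=0;y[:,:280]=0;y[:,345:]=0
n,l,st,ce=cv2.connectedComponentsWithStats(y.astype(np.uint8))
for q in range(1,n):
    if st[q,4]>15:
        w=W[l==q][:,:2];w=w-w.mean(0);u=np.linalg.svd(w)[2][0];print('mark yaw',np.degrees(np.arctan(u[1]/u[0])), np.ptp(w@u))
```

```text
slope -0.12594672155174833 x at z0 6.1893337809951605 key tilt deg 1.4678256128116018 y [-0.00355473  0.21784992] res 0.1659559762246191
mark yaw 8.075065001320196 0.015723123662557986
mark yaw 8.596431509229156 0.01567267427052124
```

Yaw is 8.3°. The key leans 1.5° in the jaws, nose towards the shaft side, so I correct that with ry and go over the mouth.

Run:
```python
from h import *
R1=tgtR(8.3)*Ro.from_euler('y',1.47,degrees=True)
plan([.4603,.2285,.2039],R1,6)
print(); plan([.4603,.2285,.1766],R1,3,p0=[.4603,.2285,.2039],R0=R1)
```

```text
[ 7.9 -0.5 -0. ] [-0.01  0.25  0.49]
[ 7.9 -0.5  0. ] [-0.01  0.25  0.49]
[ 7.9 -0.6  0.1] [-0.01  0.25  0.49]
[ 7.9 -0.7  0.1] [-0.01  0.25  0.49]
[ 7.9 -0.7  0.1] [-0.01  0.25  0.49]
[ 7.9 -0.8  0.2] [-0.01  0.25  0.49]

[-0.2  0.   9.1] [0. 0. 0.]
[-0.2  0.   9.1] [0. 0. 0.]
[-0.2  0.   9.1] [0. 0. 0.]
```

```bash
python3 -m crank '[{"tx":7.9,"ty":-0.5,"tz":0,"rx":0,"ry":0.25,"rz":0.5,"jaw":255},{"tx":7.9,"ty":-0.5,"tz":0,"rx":0,"ry":0.25,"rz":0.5,"jaw":255},{"tx":7.9,"ty":-0.6,"tz":0.1,"rx":0,"ry":0.25,"rz":0.5,"jaw":255},{"tx":7.9,"ty":-0.7,"tz":0.1,"rx":0,"ry":0.25,"rz":0.5,"jaw":255},{"tx":7.9,"ty":-0.7,"tz":0.1,"rx":0,"ry":0.25,"rz":0.5,"jaw":255},{"tx":7.9,"ty":-0.8,"tz":0.2,"rx":0,"ry":0.25,"rz":0.4,"jaw":255},{"tx":-0.2,"ty":0,"tz":9,"rx":0,"ry":0,"rz":0,"jaw":255},{"tx":-0.2,"ty":0,"tz":9,"rx":0,"ry":0,"rz":0,"jaw":255},{"tx":-0.2,"ty":0,"tz":9,"rx":0,"ry":0,"rz":0,"jaw":255},{"tx":0,"ty":0,"tz":0,"rx":0,"ry":0,"rz":0,"jaw":255}]'
python3 - <<'E'
from h import *
c=cap('wrist','w5');s=cap('side','s5');d=cap('scene','c5')
p,R,o=pose();print(p,R.as_matrix().round(4).tolist(),o['wrist_force'],o['grip_width'])
z=lambda i,x0,y0,w,h,k:cv2.resize(i[y0:y0+h,x0:x0+w],None,fx=k,fy=k,interpolation=cv2.INTER_CUBIC)
cv2.imwrite('pics/z5.png',np.hstack([z(c['img'],240,150,160,220,2.4),z(s['img'],320,120,80,110,4.8)]))
cv2.imwrite('pics/z5c.png',z(d['img'],270,120,110,130,4.5))
W=cloud(c)
K=W[240:300,290:345].reshape(-1,3);T=R.inv().apply(K-p)*1000
b=(T[:,2]>2)&(T[:,2]<64)&(abs(T[:,0])<12)&(abs(T[:,1])<7)
T=T[b];print(np.polyfit(T[:,2],T[:,0],1))
V=(W[240:300,290:345].reshape(-1,3)-p)*1000;u=np.array([np.cos(np.radians(8.3)),np.sin(np.radians(8.3)),0])
V=V[b];print('world',np.polyfit(V[:,2],V@u,1),np.polyfit(V[:,2],V@np.array([-u[1],u[0],0]),1))
E
```

```text
t: 8.1
position: [0.4607, 0.2266, 0.1762]
orientation: [-0.001, 0.997, 0.071, 0.012]
wrist_force: [0.0, 0.5, -1.8]
grip_width: 0.201
[0.46155793 0.2269871  0.17744261] [[0.9897, 0.1409, 0.0261], [0.1409, -0.99, 0.0045], [0.0265, -0.0008, -0.9996]] [ 1.17386279 -0.15717027 -1.74544644] 0.20665476881417652
[-0.12759728  5.88365836]
world [0.10078921 5.86200648] [-0.00147037 -1.18447964]
```

View pics/z5.png

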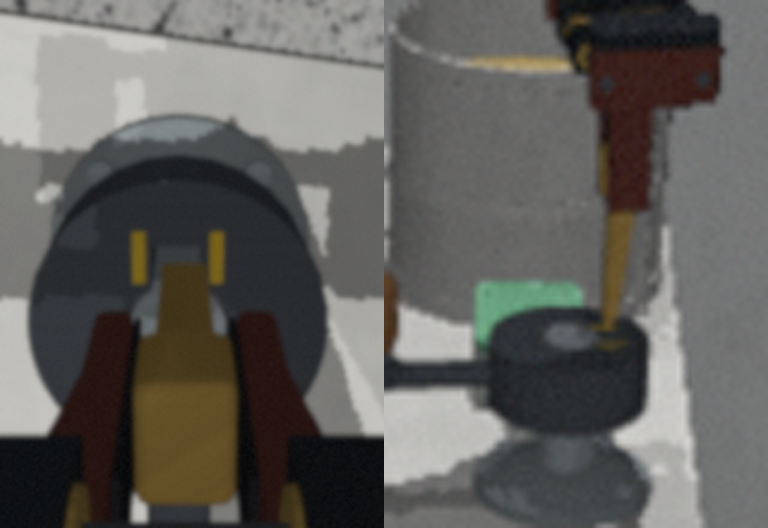

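View pics/z5c.png

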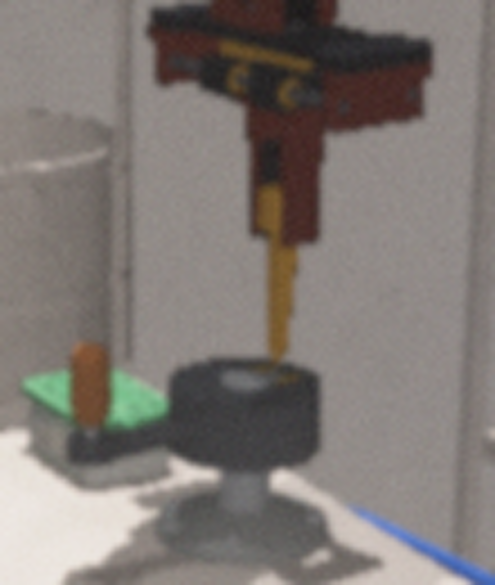

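```bash
cat > ov.py <<'E'
from h import *
def proj(c,P):
    M=c['camera_from_world'];q=np.asarray(P)@M[:3,:3].T+M[:3,3];f=240/np.tan(np.radians(c['vertical_fov'])/2)
    return np.stack([c['cx']+f*q[:,0]/-q[:,2],c['cy']-f*q[:,1]/-q[:,2]],-1)
def keypts():
    E=[]
    def prism(pts,y): 
        for s in(-y,y):
            for a,b in zip(pts,pts[1:]+pts[:1]): E.append(((a[0],s,a[1]),(b[0],s,b[1])))
    prism([(-4,6),(3.6,6),(11,80),(-4,80)],6)
    prism([(-2.5,0),(1.5,0),(1.5,6),(-2.5,6)],4)
    prism([(-10,80),(14,80),(14,105),(-10,105)],9)
    return np.array(E)/1000
def draw(c,org,yaw,tilt,box,k,col=(0,0,255)):
    R=Ro.from_euler('z',yaw,degrees=True)*Ro.from_euler('y',tilt,degrees=True)
    E=keypts();x0,y0,w,h=box
    im=cv2.resize(c['img'][y0:y0+h,x0:x0+w],None,fx=k,fy=k,interpolation=cv2.INTER_CUBIC)
    for a,b in E:
        q=(proj(c,R.apply([a,b])+org)-[x0-.5,y0-.5])*k
        cv2.line(im,tuple(int(t) for t in q[0]),tuple(int(t) for t in q[1]),col,1)
    return im
E
cat > o5.py <<'E'
from ov import *
u=np.array([np.cos(np.radians(8.3)),np.sin(np.radians(8.3)),0]);v=np.array([-u[1],u[0],0])
p=np.array([.46156,.22699,.1774])
org=p+u*(-.0045)-v*.0012+[0,0,-.0736]
o=[]
for t in(0,2): o.append(draw(load('s5'),org,8.3,t,(335,125,60,80),6))
for t in(0,2): o.append(draw(load('c5'),org,8.3,t,(300,150,50,80),6))
cv2.imwrite('pics/o5.png',np.hstack(o)[:, :]); print(np.hstack(o).shape)
im=draw(load('w5'),org,8.3,0,(260,215,120,150),4);cv2.imwrite('pics/o5w.png',im)
E
python3 o5.py; python3 -c "
import cv2;i=cv2.imread('pics/o5.png');cv2.imwrite('pics/o5s.png',i[:,:720]);cv2.imwrite('pics/o5c.png',i[:,720:])"
```

```text
(480, 1320, 3)
```

View pics/o5s.png

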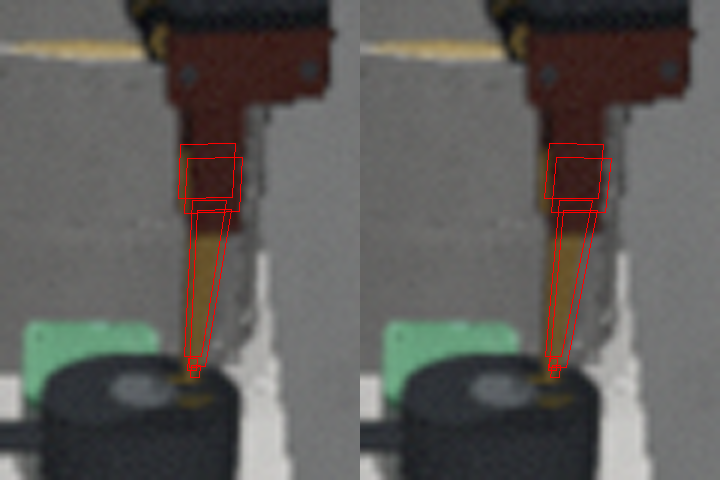

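View pics/o5c.png

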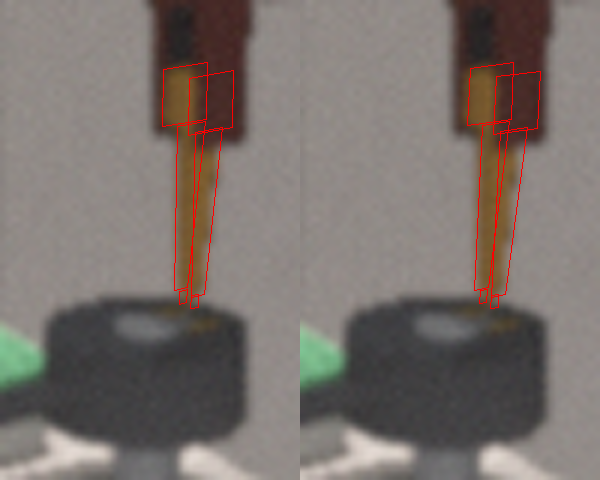

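View pics/o5w.png

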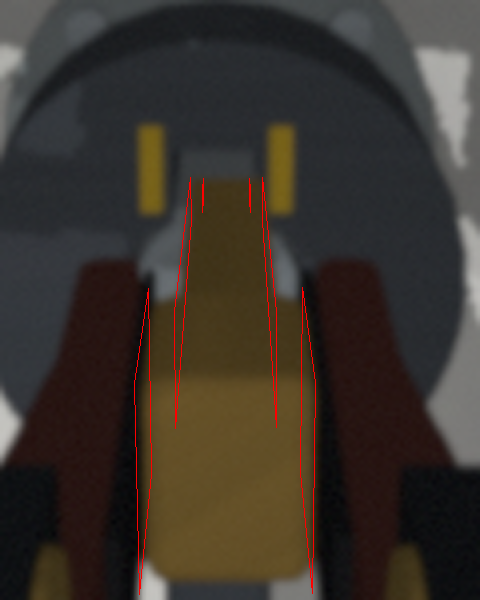

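Run:
```python
from ov import *
u=np.array([np.cos(np.radians(8.3)),np.sin(np.radians(8.3)),0]);v=np.array([-u[1],u[0],0])
p,R,o=pose();print(p,o['t'])
c=load('w5');W=cloud(c);im=c['img'].astype(int)
y=(im[...,2]>110)&(im[...,0]<70)&(im[...,1]>85);y[:235]=0;y[275:]=0
y[:,:285]=0;y[:,345:]=0;y[:,305:324]=0
n,l,st,ce=cv2.connectedComponentsWithStats(y.astype(np.uint8));M=[]
for q in range(1,n):
    if st[q,4]>15: M.append(W[l==q].mean(0));print(ce[q],st[q],M[-1])
mid=(M[0]+M[1])/2;print('mid',mid)
m0=np.array([.4561,.2279,.095])
print('mid rel',(mid-m0)@u*1000,(mid-m0)@v*1000)
A=W.reshape(-1,3);H=A[(abs(A[:,2]-.0955)<.0035)&(abs(A[:,0]-.436)<.06)&(abs(A[:,1]-.224)<.06)][:,:2]
from scipy.spatial import ConvexHull
from scipy.optimize import least_squares
h=H[ConvexHull(H).vertices]; h=h[(h-[.436,.224])@u[:2]>-.02]
s=least_squares(lambda q:np.hypot(h[:,0]-q[0],h[:,1]-q[1])-.046,[.43,.22],loss='soft_l1',f_scale=.0005);print('fit',s.x,np.abs(s.fun).mean())
print('mid-axis',(mid[:2]-s.x)@u[:2],(mid[:2]-s.x)@v[:2])
```

```text
[0.46155793 0.2269871  0.17744261] 8.25
[297.32352941 257.29411765] [296 248   4  19  68] [nan nan nan]
[329.96551724 256.94827586] [328 248   4  19  58] [nan nan nan]
mid [nan nan nan]
mid rel nan nan
fit [0.43561158 0.22401381] 0.00018710115167675258
mid-axis nan nan
```

Run:
```python
from ov import *
u=np.array([np.cos(np.radians(8.3)),np.sin(np.radians(8.3)),0]);v=np.array([-u[1],u[0],0])
m0=np.array([.4560,.2278,.095]);o=[]
for n,b in(('w4',(280,155,70,75)),('w5',(280,225,70,75))):
    c=load(n);x0,y0,w,h=b;k=5.5
    im=cv2.resize(c['img'][y0:y0+h,x0:x0+w],None,fx=k,fy=k,interpolation=cv2.INTER_CUBIC)
    P=[m0+u*a/1000+v*b_/1000 for a,b_ in((-5.5,-7.5),(5.5,-7.5),(5.5,7.5),(-5.5,7.5))]
    q=((proj(c,P)-[x0-.5,y0-.5])*k).astype(int)
    cv2.polylines(im,[q],True,(0,0,255),1)
    t=np.linspace(0,6.28,60);S=[np.array([.4357,.2240,.098])+ .015*(u*np.cos(a)+v*np.sin(a)) for a in t]
    cv2.polylines(im,[((proj(c,S)-[x0-.5,y0-.5])*k).astype(int)],True,(0,255,0),1)
    o.append(im)
cv2.imwrite('pics/o6.png',np.hstack(o))
```

```text
(no output)
```

View pics/o6.png

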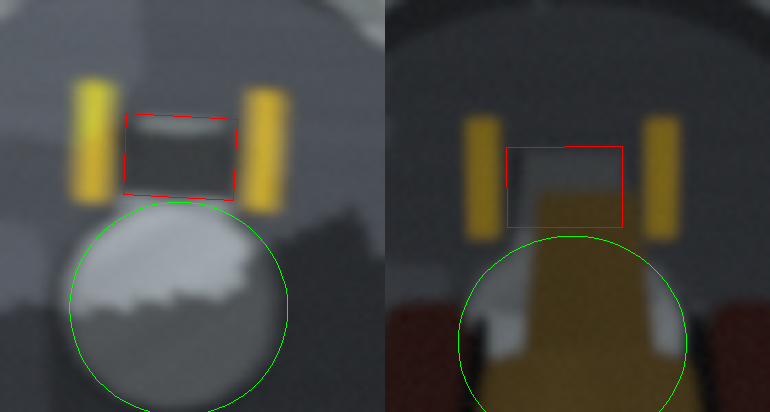

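The overlay matches the slot. The key has to go 1.7 mm towards +y and 0.8 mm towards the shaft, then enter about 15 mm.

```bash
python3 -m crank '[{"tx":-0.4,"ty":-0.9,"tz":0,"rx":0,"ry":0,"rz":0,"jaw":255},{"tx":-0.4,"ty":-0.8,"tz":0,"rx":0,"ry":0,"rz":0,"jaw":255},{"tx":-0.1,"ty":0,"tz":3,"rx":0,"ry":0,"rz":0,"jaw":255},{"tx":-0.1,"ty":0,"tz":4,"rx":0,"ry":0,"rz":0,"jaw":255},{"tx":-0.1,"ty":0,"tz":4,"rx":0,"ry":0,"rz":0,"jaw":255},{"tx":-0.1,"ty":0,"tz":4,"rx":0,"ry":0,"rz":0,"jaw":255},{"tx":-0.1,"ty":0,"tz":4,"rx":0,"ry":0,"rz":0,"jaw":255},{"tx":-0.1,"ty":0,"tz":4,"rx":0,"ry":0,"rz":0,"jaw":255},{"tx":0,"ty":0,"tz":0,"rx":0,"ry":0,"rz":0,"jaw":255},{"tx":0,"ty":0,"tz":0,"rx":0,"ry":0,"rz":0,"jaw":255}]'
python3 - <<'E'
from ov import *
c=cap('wrist','w6');s=cap('side','s6');d=cap('scene','c6')
p,R,o=pose();print(p,R.as_matrix().round(4).tolist(),o['wrist_force'],o['wrist_torque'],o['grip_width'])
u=np.array([np.cos(np.radians(8.3)),np.sin(np.radians(8.3)),0]);v=np.array([-u[1],u[0],0])
q=p-u*.0045-[.456,.2278,0];print('x0,y0,d',q@u*1000,q@v*1000,95-(p[2]*1000-73.6))
z=lambda i,x0,y0,w,h,k:cv2.resize(i[y0:y0+h,x0:x0+w],None,fx=k,fy=k,interpolation=cv2.INTER_CUBIC)
cv2.imwrite('pics/z6.png',np.hstack([z(c['img'],260,210,120,150,3.2),z(s['img'],330,130,60,75,6.4)]))
E
```

```text
t: 9.5
position: [0.4605, 0.2286, 0.1543]
orientation: [-0.001, 0.997, 0.071, 0.013]
wrist_force: [0.5, 0.0, -2.2]
grip_width: 0.203
[0.46050124 0.22856442 0.15441201] [[0.9897, 0.1409, 0.0261], [0.1409, -0.99, 0.0045], [0.0265, -0.0008, -0.9996]] [-0.35266271  0.4845557  -2.24112994] [ 0.01586749  0.15586591 -0.00103464] 0.20286154480778493
x0,y0,d 0.06444640955696274 0.10662972813147796 14.187990180304894
```

View pics/z6.png

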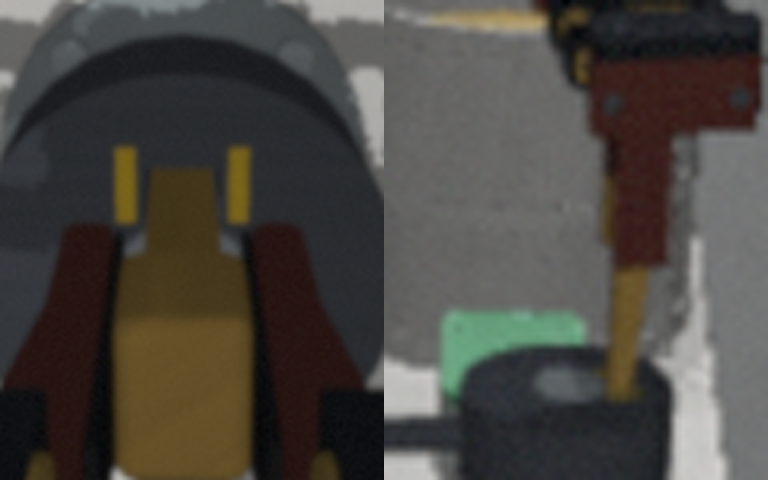

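The key has entered 14 mm, centred between the marks, with no contact force. I lower it gently.

```bash
python3 -m crank '[{"tx":0,"ty":0,"tz":1,"rx":0,"ry":0,"rz":0,"jaw":255},{"tx":-0.1,"ty":0,"tz":1.5,"rx":0,"ry":0,"rz":0,"jaw":255},{"tx":0,"ty":0,"tz":1.5,"rx":0,"ry":0,"rz":0,"jaw":255},{"tx":-0.1,"ty":0,"tz":1.5,"rx":0,"ry":0,"rz":0,"jaw":255},{"tx":0,"ty":0,"tz":1.5,"rx":0,"ry":0,"rz":0,"jaw":255},{"tx":-0.1,"ty":0,"tz":1.5,"rx":0,"ry":0,"rz":0,"jaw":255},{"tx":0,"ty":0,"tz":1.5,"rx":0,"ry":0,"rz":0,"jaw":255},{"tx":0,"ty":0,"tz":0,"rx":0,"ry":0,"rz":0,"jaw":255},{"tx":0,"ty":0,"tz":0,"rx":0,"ry":0,"rz":0,"jaw":255},{"tx":0,"ty":0,"tz":0,"rx":0,"ry":0,"rz":0,"jaw":255}]'
```

```text
t: 10.9
position: [0.46, 0.2283, 0.144]
orientation: [-0.001, 0.997, 0.071, 0.013]
wrist_force: [-3.4, -0.7, -3.1]
grip_width: 0.204
```

```bash
python3 -m crank '[{"tx":-0.4,"ty":0,"tz":0,"rx":0,"ry":0,"rz":0,"jaw":255},{"tx":-0.2,"ty":0,"tz":1,"rx":0,"ry":0,"rz":0,"jaw":255},{"tx":-0.2,"ty":0,"tz":1,"rx":0,"ry":0,"rz":0,"jaw":255},{"tx":-0.1,"ty":0,"tz":1,"rx":0,"ry":0,"rz":0,"jaw":255},{"tx":-0.1,"ty":0,"tz":1,"rx":0,"ry":0,"rz":0,"jaw":255},{"tx":-0.1,"ty":0,"tz":1,"rx":0,"ry":0,"rz":0,"jaw":255},{"tx":-0.1,"ty":0,"tz":1,"rx":0,"ry":0,"rz":0,"jaw":255},{"tx":0,"ty":0,"tz":0,"rx":0,"ry":0,"rz":0,"jaw":255},{"tx":0,"ty":0,"tz":0,"rx":0,"ry":0,"rz":0,"jaw":255},{"tx":0,"ty":0,"tz":0,"rx":0,"ry":0,"rz":0,"jaw":255}]'
```

```text
t: 12.15
position: [0.4593, 0.2283, 0.1381]
orientation: [-0.001, 0.997, 0.071, 0.013]
wrist_force: [-3.0, -0.3, -2.4]
grip_width: 0.2
```

```bash
python3 -m crank '[{"tx":-0.3,"ty":0,"tz":0,"rx":0,"ry":0,"rz":0,"jaw":255},{"tx":-0.2,"ty":0,"tz":1,"rx":0,"ry":0,"rz":0,"jaw":255},{"tx":-0.1,"ty":0,"tz":1,"rx":0,"ry":0,"rz":0,"jaw":255},{"tx":-0.2,"ty":0,"tz":1,"rx":0,"ry":0,"rz":0,"jaw":255},{"tx":-0.1,"ty":0,"tz":1,"rx":0,"ry":0,"rz":0,"jaw":255},{"tx":-0.2,"ty":0,"tz":1,"rx":0,"ry":0,"rz":0,"jaw":255},{"tx":-0.1,"ty":0,"tz":1,"rx":0,"ry":0,"rz":0,"jaw":255},{"tx":-0.1,"ty":0,"tz":1,"rx":0,"ry":0,"rz":0,"jaw":255},{"tx":0,"ty":0,"tz":0,"rx":0,"ry":0,"rz":0,"jaw":255},{"tx":0,"ty":0,"tz":0,"rx":0,"ry":0,"rz":0,"jaw":255}]'
```

```text
t: 13.4
position: [0.4585, 0.2284, 0.1314]
orientation: [-0.001, 0.997, 0.071, 0.013]
wrist_force: [-1.3, -0.5, 3.2]
grip_width: 0.203
```

```bash
python3 -m crank '[{"tx":-0.1,"ty":0,"tz":0.5,"rx":0,"ry":0,"rz":0,"jaw":255},{"tx":0,"ty":0,"tz":0.5,"rx":0,"ry":0,"rz":0,"jaw":255},{"tx":-0.1,"ty":0,"tz":0.5,"rx":0,"ry":0,"rz":0,"jaw":255},{"tx":0,"ty":0,"tz":0.5,"rx":0,"ry":0,"rz":0,"jaw":255},{"tx":0,"ty":0,"tz":0,"rx":0,"ry":0,"rz":0,"jaw":255},{"tx":0,"ty":0,"tz":0,"rx":0,"ry":0,"rz":0,"jaw":255},{"tx":0,"ty":0,"tz":0,"rx":0,"ry":0,"rz":0,"jaw":255},{"tx":0,"ty":0,"tz":0,"rx":0,"ry":0,"rz":0,"jaw":255},{"tx":0,"ty":0,"tz":0,"rx":0,"ry":0,"rz":0,"jaw":255},{"tx":0,"ty":0,"tz":0,"rx":0,"ry":0,"rz":0,"jaw":255}]'; python3 -c "
from h import *
o=telemetry.get_obs();print(o['wrist_force'],o['wrist_torque'])"
```

```text
t: 14.65
position: [0.4585, 0.2284, 0.1296]
orientation: [-0.001, 0.997, 0.071, 0.014]
wrist_force: [-2.0, -0.3, 6.5]
grip_width: 0.202
[-1.95874495 -0.25877538  6.50690005] [-0.08653539  0.50120719 -0.044288  ]
```

The resistance is about 9 N net and rising about 2 N/mm, so the key is wedging. I open, retreat above the head and look.

```bash
python3 -m crank '[{"tx":0,"ty":0,"tz":0,"rx":0,"ry":0,"rz":0,"jaw":120},{"tx":0,"ty":0,"tz":0,"rx":0,"ry":0,"rz":0,"jaw":60},{"tx":0,"ty":0,"tz":0,"rx":0,"ry":0,"rz":0,"jaw":60},{"tx":0,"ty":0,"tz":0,"rx":0,"ry":0,"rz":0,"jaw":60},{"tx":0,"ty":0,"tz":-6,"rx":0,"ry":0,"rz":0,"jaw":60},{"tx":0,"ty":0,"tz":-12,"rx":0,"ry":0,"rz":0,"jaw":60},{"tx":0,"ty":0,"tz":-14,"rx":0,"ry":0,"rz":0,"jaw":60},{"tx":0,"ty":0,"tz":-12,"rx":0,"ry":0,"rz":0,"jaw":60},{"tx":0,"ty":0,"tz":-4,"rx":0,"ry":0,"rz":0,"jaw":255},{"tx":0,"ty":0,"tz":0,"rx":0,"ry":-1.5,"rz":0,"jaw":255}]'
python3 - <<'E'
from ov import *
c=cap('wrist','w7');s=cap('side','s7');d=cap('scene','c7')
p,R,o=pose();print(p,R.as_matrix().round(4).tolist(),o['wrist_force'],o['grip_width'])
z=lambda i,x0,y0,w,h,k:cv2.resize(i[y0:y0+h,x0:x0+w],None,fx=k,fy=k,interpolation=cv2.INTER_CUBIC)
cv2.imwrite('pics/z7.png',np.hstack([z(c['img'],260,210,120,150,3.2),z(s['img'],330,130,60,75,6.4)]))
W=cloud(c);A=W.reshape(-1,3)
m=(abs(A[:,0]-.457)<.03)&(abs(A[:,1]-.228)<.02)&(abs(A[:,2]-.163)<.007)
print(m.sum(),A[m].mean(0) if m.sum() else 0, cv2.minAreaRect(A[m][:,:2].astype(np.float32)*1000) if m.sum()>5 else 0)
E
```

```text
t: 15.9
position: [0.4566, 0.2281, 0.1776]
orientation: [-0.0, 0.997, 0.071, -0.0]
wrist_force: [0.5, 0.3, -0.4]
grip_width: 0.579
[0.45697739 0.2278222  0.17663406] [[0.9901, 0.1405, -0.0011], [0.1405, -0.9901, 0.0001], [-0.0011, -0.0003, -1.0]] [-1.0866931  -0.18782256  0.79230681] 0.43741560500790044
1409 [0.45852144 0.22718556 0.16093181] ((457.4366149902344, 227.04563903808594), (23.957637786865234, 18.034608840942383), 8.752765655517578)
```

View pics/z7.png

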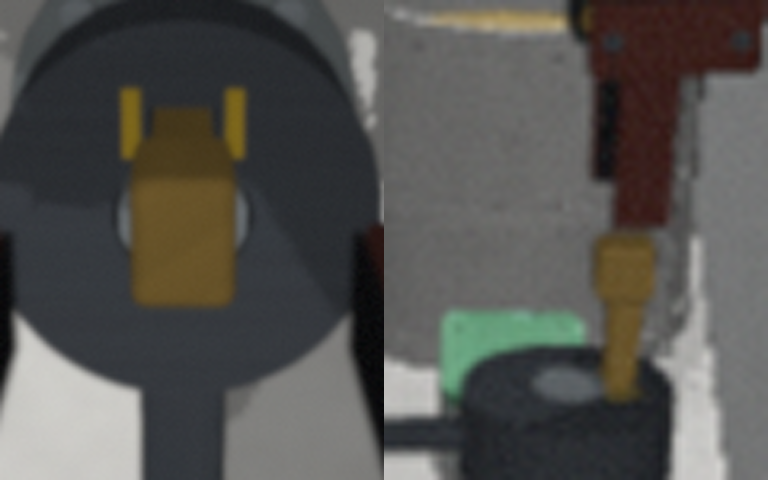

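The key stands upright by itself, head centre at (0.4574, 0.2270), top at z 0.161. I close the fingers and come down just above it.

```bash
python3 -m crank '[{"tx":0,"ty":0.6,"tz":0,"rx":0,"ry":0,"rz":0,"jaw":255},{"tx":0,"ty":0,"tz":0,"rx":0,"ry":0,"rz":0,"jaw":255},{"tx":0,"ty":0,"tz":0,"rx":0,"ry":0,"rz":0,"jaw":255},{"tx":0,"ty":0,"tz":0,"rx":0,"ry":0,"rz":0,"jaw":255},{"tx":0,"ty":0,"tz":3,"rx":0,"ry":0,"rz":0,"jaw":255},{"tx":0,"ty":0,"tz":4,"rx":0,"ry":0,"rz":0,"jaw":255},{"tx":0,"ty":0,"tz":4,"rx":0,"ry":0,"rz":0,"jaw":255},{"tx":0,"ty":0,"tz":2,"rx":0,"ry":0,"rz":0,"jaw":255},{"tx":0,"ty":0,"tz":0,"rx":0,"ry":0,"rz":0,"jaw":255},{"tx":0,"ty":0,"tz":0,"rx":0,"ry":0,"rz":0,"jaw":255}]'
```

```text
t: 17.3
position: [0.457, 0.2274, 0.1642]
orientation: [-0.0, 0.998, 0.071, 0.0]
wrist_force: [-0.2, 0.3, 0.3]
grip_width: 0.007
```

```bash
python3 -m crank '[{"tx":0,"ty":0,"tz":0.8,"rx":0,"ry":0,"rz":0,"jaw":255},{"tx":0,"ty":0,"tz":0.8,"rx":0,"ry":0,"rz":0,"jaw":255},{"tx":0,"ty":0,"tz":0.8,"rx":0,"ry":0,"rz":0,"jaw":255},{"tx":0,"ty":0,"tz":0.6,"rx":0,"ry":0,"rz":0,"jaw":255},{"tx":0,"ty":0,"tz":0.5,"rx":0,"ry":0,"rz":0,"jaw":255},{"tx":0,"ty":0,"tz":0.5,"rx":0,"ry":0,"rz":0,"jaw":255},{"tx":0,"ty":0,"tz":0,"rx":0,"ry":0,"rz":0,"jaw":255},{"tx":0,"ty":0,"tz":0,"rx":0,"ry":0,"rz":0,"jaw":255},{"tx":0,"ty":0,"tz":0,"rx":0,"ry":0,"rz":0,"jaw":255},{"tx":0,"ty":0,"tz":0,"rx":0,"ry":0,"rz":0,"jaw":255}]'
```

```text
t: 18.55
position: [0.4571, 0.2278, 0.1609]
orientation: [-0.001, 0.997, 0.071, 0.0]
wrist_force: [-2.5, -0.1, 6.9]
grip_width: 0.004
```

```bash
python3 -m crank '[{"tx":0,"ty":0,"tz":0.4,"rx":0,"ry":0,"rz":0,"jaw":255},{"tx":0,"ty":0,"tz":0.4,"rx":0,"ry":0,"rz":0,"jaw":255},{"tx":0,"ty":0,"tz":0.4,"rx":0,"ry":0,"rz":0,"jaw":255},{"tx":0,"ty":0,"tz":0.4,"rx":0,"ry":0,"rz":0,"jaw":255},{"tx":0,"ty":0,"tz":0.4,"rx":0,"ry":0,"rz":0,"jaw":255},{"tx":0,"ty":0,"tz":0,"rx":0,"ry":0,"rz":0,"jaw":255},{"tx":0,"ty":0,"tz":0,"rx":0,"ry":0,"rz":0,"jaw":255},{"tx":0,"ty":0,"tz":0,"rx":0,"ry":0,"rz":0,"jaw":255},{"tx":0,"ty":0,"tz":0,"rx":0,"ry":0,"rz":0,"jaw":255},{"tx":0,"ty":0,"tz":0,"rx":0,"ry":0,"rz":0,"jaw":255}]'; python3 -c "
from h import *
o=telemetry.get_obs();print(o['position'],o['wrist_force'],o['wrist_torque'])"
```

```text
t: 19.8
position: [0.4571, 0.228, 0.1593]
orientation: [-0.001, 0.997, 0.071, 0.0]
wrist_force: [-3.7, -0.4, 10.9]
grip_width: 0.006
[0.45709189 0.22795566 0.15931778] [-3.74461483 -0.42741926 10.90813819] [-0.10565717  0.86704586  0.01335801]
```

```bash
python3 -m crank '[{"tx":0,"ty":0,"tz":0.4,"rx":0,"ry":0,"rz":0,"jaw":255},{"tx":-0.2,"ty":0,"tz":0.4,"rx":0,"ry":0,"rz":0,"jaw":255},{"tx":0,"ty":0,"tz":0.4,"rx":0,"ry":0,"rz":0,"jaw":255},{"tx":-0.2,"ty":0,"tz":0.4,"rx":0,"ry":0,"rz":0,"jaw":255},{"tx":0,"ty":0,"tz":0.3,"rx":0,"ry":0,"rz":0,"jaw":255},{"tx":0,"ty":0,"tz":0,"rx":0,"ry":0,"rz":0,"jaw":255},{"tx":0,"ty":0,"tz":0,"rx":0,"ry":0,"rz":0,"jaw":255},{"tx":0,"ty":0,"tz":0,"rx":0,"ry":0,"rz":0,"jaw":255},{"tx":0,"ty":0,"tz":0,"rx":0,"ry":0,"rz":0,"jaw":255},{"tx":0,"ty":0,"tz":0,"rx":0,"ry":0,"rz":0,"jaw":255}]'; python3 -c "
from h import *
o=telemetry.get_obs();print(o['position'],o['wrist_force'],o['wrist_torque'])"
```

```text
t: 21.05
position: [0.457, 0.2281, 0.1578]
orientation: [-0.001, 0.997, 0.071, 0.001]
wrist_force: [-3.5, -1.8, 13.2]
grip_width: 0.002
[0.45700965 0.22812734 0.15784618] [-3.46449369 -1.81949579 13.18940338] [-0.1445636   0.85025661  0.04499461]
```

```bash
python3 -m crank '[{"tx":0,"ty":0,"tz":0.3,"rx":0,"ry":0,"rz":0,"jaw":255},{"tx":0,"ty":0,"tz":0.3,"rx":0,"ry":0,"rz":0,"jaw":255},{"tx":0,"ty":0,"tz":0.3,"rx":0,"ry":0,"rz":0,"jaw":255},{"tx":0,"ty":0,"tz":0.2,"rx":0,"ry":0,"rz":0,"jaw":255},{"tx":0,"ty":0,"tz":0,"rx":0,"ry":0,"rz":0,"jaw":255},{"tx":0,"ty":0,"tz":0,"rx":0,"ry":0,"rz":0,"jaw":255},{"tx":0,"ty":0,"tz":0,"rx":0,"ry":0,"rz":0,"jaw":255},{"tx":0,"ty":0,"tz":0,"rx":0,"ry":0,"rz":0,"jaw":255},{"tx":0,"ty":0,"tz":0,"rx":0,"ry":0,"rz":0,"jaw":255},{"tx":0,"ty":0,"tz":0,"rx":0,"ry":0,"rz":0,"jaw":255}]'; python3 -c "
from h import *
o=telemetry.get_obs();print(o['position'],o['wrist_force'],o['wrist_torque'])"
```

```text
t: 22.3
position: [0.457, 0.2282, 0.1569]
orientation: [-0.001, 0.997, 0.071, 0.001]
wrist_force: [-4.7, -1.7, 16.0]
grip_width: 0.005
[0.45698376 0.22818488 0.15692657] [-4.65037162 -1.6550397  15.95367149] [-0.13522051  1.04110046  0.03239885]
```

The push is 16 N, so I back off straight up and check.

```bash
python3 -m crank '[{"tx":0,"ty":0,"tz":-1,"rx":0,"ry":0,"rz":0,"jaw":255},{"tx":0,"ty":0,"tz":-4,"rx":0,"ry":0,"rz":0,"jaw":255},{"tx":0,"ty":0,"tz":-8,"rx":0,"ry":0,"rz":0,"jaw":255},{"tx":0,"ty":0,"tz":-10,"rx":0,"ry":0,"rz":0,"jaw":255},{"tx":0,"ty":0,"tz":-12,"rx":0,"ry":0,"rz":0,"jaw":255},{"tx":0,"ty":0,"tz":-12,"rx":0,"ry":0,"rz":0,"jaw":255},{"tx":0,"ty":0,"tz":-12,"rx":0,"ry":0,"rz":0,"jaw":150},{"tx":0,"ty":0,"tz":-8,"rx":0,"ry":0,"rz":0,"jaw":60},{"tx":0,"ty":0,"tz":-3,"rx":0,"ry":0,"rz":0,"jaw":0},{"tx":0,"ty":0,"tz":0,"rx":0,"ry":0,"rz":0,"jaw":0}]'
python3 - <<'E'
from ov import *
c=cap('wrist','w8');s=cap('side','s8');d=cap('scene','c8')
p,R,o=pose();print(p,o['wrist_force'],o['grip_width'])
W=cloud(c);A=W.reshape(-1,3)
m=(abs(A[:,0]-.457)<.03)&(abs(A[:,1]-.228)<.02)&(abs(A[:,2]-.157)<.006)
B=A[m];print(m.sum(),B.mean(0),cv2.minAreaRect(B[:,:2].astype(np.float32)*1000))
k=np.linalg.lstsq(np.c_[B[:,:2]-B[:,:2].mean(0),np.ones(len(B))],B[:,2],rcond=None)[0];print('top slope deg',np.degrees(k[:2]))
top=np.array([.4574,.2272,B[:,2].mean()])
u=np.array([np.cos(np.radians(8.3)),np.sin(np.radians(8.3)),0])
org=top-u*.002-[0,0,.105]
a=draw(s,org,8.3,0,(330,140,50,65),7.5);b=draw(d,org,8.3,0,(295,150,55,65),7.5)
cv2.imwrite('pics/o8.png',np.hstack([a,b]))
z=cv2.resize(c['img'][180:380,240:400],None,fx=3,fy=3);cv2.imwrite('pics/z8.png',z)
E
```

```text
t: 23.55
position: [0.4565, 0.2273, 0.2252]
orientation: [-0.0, 0.998, 0.071, -0.0]
wrist_force: [0.4, -0.3, -1.1]
grip_width: 0.423
[0.45630611 0.22718092 0.22471539] [ 1.15845599 -0.44010358 -0.94872579] 0.5571179850942601
898 [0.45826589 0.22787916 0.15655803] ((457.3507385253906, 227.9851837158203), (23.935579299926758, 17.696176528930664), 8.510519981384277)
top slope deg [-2.68926121 -0.37346892]
```

View pics/o8.png

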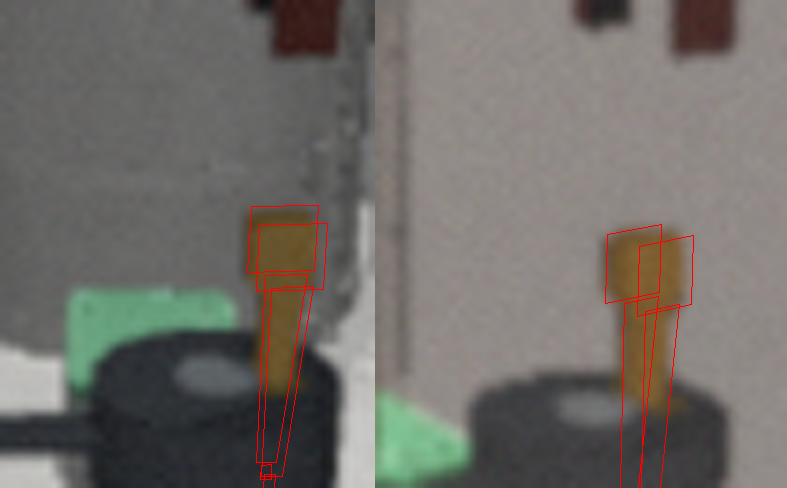

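View pics/w8.png

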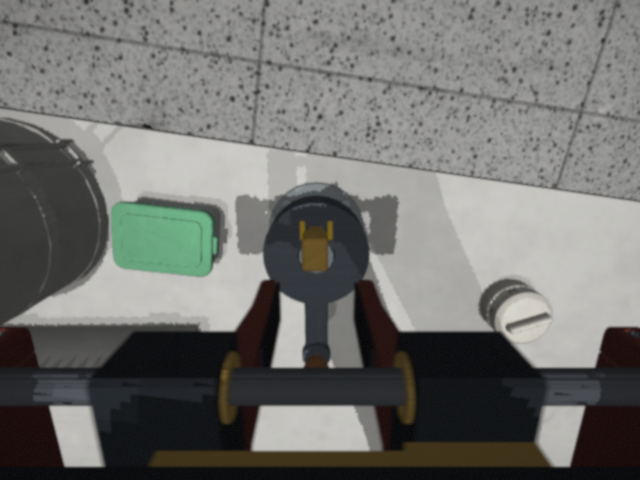

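View pics/s8.png

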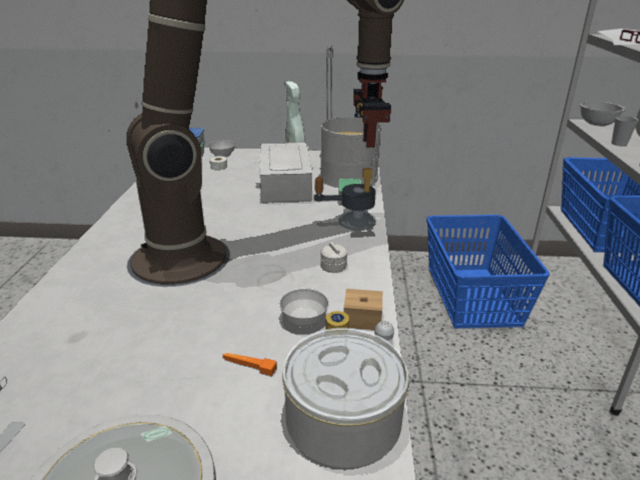

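Run:
```python
from h import *
u=np.array([np.cos(np.radians(8.3)),np.sin(np.radians(8.3)),0]);v=np.array([-u[1],u[0],0])
a0=np.array([.4357,.2240,0])
for n,zt in(('w7',.161),('w8',.1565)):
    A=cloud(load(n)).reshape(-1,3);L=(A-a0)@np.c_[u,v,[0,0,1]]*1000
    h=L[(abs(L[:,2]-95.5)<4)&(np.hypot(L[:,0],L[:,1])<44)&((abs(L[:,1])>14))]
    print(n,'hub slope deg',np.degrees(np.polyfit(h[:,0],h[:,2],1)[0]),h[:,2].mean())
    t=L[(abs(L[:,2]-zt*1000)<4)&(L[:,0]>11)&(L[:,0]<32)&(abs(L[:,1]-3)<7)]
    print(' top slope',np.degrees(np.polyfit(t[:,0],t[:,2],1)[0]),len(t),t[:,0].min(),t[:,0].max())
    f=L[(L[:,2]>100)&(L[:,2]<zt*1000-28)&(L[:,0]>15)&(L[:,0]<40)&(abs(L[:,1]-2)<6)]
    if len(f)>20:
        k=np.polyfit(f[:,2],f[:,0],1);print(' face slope',k,'tilt(deg,+=head outward)',np.degrees(np.arctan(k[0])-np.arctan(.1)),len(f),np.std(f[:,0]-np.polyval(k,f[:,2])))
```

```text
w7 hub slope deg -0.04178158565097406 96.04152380580666
 top slope -0.3463203498905858 840 11.00876460543068 31.961224636739214
 face slope [ 0.1011606  16.76050959] tilt(deg,+=head outward) 0.06583129827678354 138 0.14552554199645587
w8 hub slope deg -0.023432015067034476 96.03336785938023
 top slope -0.10721151484516678 590 11.007365670556043 31.957911670893978
 face slope [ 0.09790429 17.57911156] tilt(deg,+=head outward) -0.11891113008873 40 0.11311875340491778
```

The key is upright within about 0.2°, and its top stays at z 0.1566 after release. The robot is clear of everything, so I hand the job in.

```bash
python3 -c "
from h import *
print(close_job())"
```

```text
the job is handed in; nothing more can be done
None
```

The brass key is wedged in the mill's slot, narrow end down with its tapered face towards the hub. I handed the job in at about 24 s of the 48 s allowed.

**What I did:** I lifted the key straight out of its block and corrected the 1.5° lean it had in the jaws. I lowered it into the slot until resistance built at about 2 N per mm, then let go. I then pressed the head with closed fingers until the wrist force read 16 N, just over the 15 N asked for, and moved clear.

**Last checks:**
- **Depth:** the top of the key's head is at z ≈ 156.6 mm, so the nose is about 43 mm below the mouth. The height did not change when the push was taken off.
- **Alignment:** the key stands upright within about 0.2°. Its yaw is 8.5° against 8.3° for the slot.
- **Surroundings:** the other things look unmoved in the last pictures, and the robot is touching nothing.

**Checks that disagreed:**
- A first rough fit of the head's top gave a 2.7° tilt. A cleaner fit, leaving out the head's edges, gave 0.1°, so I put the first down to edge points.
- The hub-circle fit and the yellow marks differed by about 1 mm sideways and 3° in yaw. I went by the marks, and the key entered without contact.
- During the press the wrist also read up to about 5 N sideways.

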